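Feed a stripped battery module into the discharge tester

ROBOT

A 6-joint arm with a two-finger parallel gripper is mounted at the origin on the work surface. World frame = base frame: x ahead of the robot, y to its left, z up, the work surface at z = 0. Lengths are in mm, angles in rad, forces in N, time in s.
With the tool pointing down it reaches from about 275 to 825 mm from the base axis. Payload 4.9 kg.
Tool frame: the origin (TCP) lies at the very end of the fingers, on their centre line; the grasp point (between the pads) lies 19 mm behind it; z points along the fingers, y is the line along which they close (so a half turn about z gives the same grasp; the last joint's range is limited). The gripper opens to 85 mm and grips with 20 to 120 N. Pads are 22 mm wide; open, the fingers measure 114 mm over their backs; the gripper's body (76 mm by 85 mm) begins 54 mm behind the grasp point. The pads swing forward as they close: fully open they stand 13 mm farther back than shut.
Start: joints at [1.189, 0.326, -0.193, 1.052, 0, 1.437], TCP at [134.893, 533.219, 231.281] pointing down, gripper open.
Joint ranges: [-2.65, 2.65], [-0.97, 1.79], [-1.3, 1.35], [-1.93, 2.1], [-1.47, 1.37], [-3.14, 3.14]. Speed limits (rad/s): [2.57, 2.57, 3.14, 3.14, 3.14, 3.14].

INTERFACE

Orientations are given as [roll, pitch, yaw] about the fixed x, y, z axes, in that order (R = Rz(yaw) Ry(pitch) Rx(roll)).
In Python, from bench import bot, solve_ik, imaging gives the robot as it stands. Calls block until the motion is done:
- bot.move_ptp(position, orientation): joint-space move of the TCP to a pose.
- bot.movel(position, rot=None, max_speed=150, threshold=None): straight line of the TCP; rot=None keeps the orientation; max_speed is the mean speed in mm/s. With threshold (N) it stops when the force on the tool has changed by that much, and returns True; else False.
- bot.move_j(angles): joint-space move.
- bot.grip(opening, effort=None): opening from 0.0 (shut) to 1.0 (fully open); effort is the grip in N (None keeps the last); returns when the fingers have stopped.
- bot.dwell(seconds).
- solve_ik(position, orientation): joint angles nearest the present ones, or None.
- bot.get_state(): the state.
- imaging.capture(name): name is "side" or "top" or "wrist"; returns the picture (420x560x3 uint8, blue, green, red); there is no depth.
- imaging.camera_model(name): a dict with "K" (3x3 intrinsics, pixels), "position" and "rotation" of the camera in the world. Camera axes: x right, y up, looking along -z (the intrinsics and any distortion apply to the point x, -y, -z); pixel columns grow to the right and rows downward; lengths in mm; the calibration is good to about 2 mm. The wrist camera is an equidistant fisheye: a pixel r from the principal point sees the ray r / f radians off the axis. A picture is of the moment at which its call begins: read the wrist's pose just before it. camera_model takes no time and is no camera call; for the wrist camera it gives the pose at the moment of the call.
A pose or a line that the arm cannot do raises bot.IKError and nothing moves.
- bot.sign_off(): hands the job in; it is judged then, once.
The state is a dict: "t": time; "qpos": joint angles; "joint_velocities": joint speeds; "effort": joint torques, N m; "tcp_pos": TCP position; "orientation": TCP orientation; "contact_force": force on the tool from outside, world axes, zero at the start; "wrist_torque": the same for the moment, N m; "opening": opening from 0.0 (shut) to 1.0 (fully open); "gripper_force": force on a finger pad.
Only numpy, scipy, OpenCV 4.12 (cv2) and the standard library are available. Lean on these libraries where they do the work, as an engineer would, in place of code of your own. Each camera call takes 0.05 s, during which the arm holds its last target. There are 200 camera calls.

TASK

Push the battery module gently along the lane of the discharge tester until its terminal end is flat against the contact head, without letting the module touch either side rail: its cell tabs are bare. Then press the start button on the console all the way down and draw back. Only push, never pinch or lift the module, and leave the other things on the bench where they are.

Things in the scene. Friction and masses are not known exactly. Their poses are not given: they have to be found in the camera images.
- module: Loose battery module, cover off: block 140 mm long (x), 66 wide over the tabs (y), 55 tall, 0.7 to 0.95 kg. Origin: centre of underside. +x: the terminal end, which goes first; rear plate flat, 60 wide, at x = -70. Long sides flat at y = +-30, bare tabs below 21 mm height stand out to +-33. Starts askew (up to 17 degrees, 30 mm off line) on the open infeed, terminal end towards the lane.
- module_front (a point): Point between the faces of the two small copper terminals at the module's front end, 70 mm ahead of its origin, 24 mm above its underside.
- lane: The tester, fixed: flat white bed, rails, contact head, grey console. Origin on the bench under the middle of the lane's mouth; x runs down the lane's middle to the head, y left, z up. Bed top 12 mm above the bench, x -270 to 235, y +-100 mm; open infeed without rails below x = -25. Lane 88 mm wide, x 0 to 205. Module home: origin at x = 135, y = 0. Console x 225 to 345, y +-100, top 75 mm high.
- contact_face (a point): Middle of the contact head's face, at lane x = 205, y = 0, 24 mm above the bed: a rigid black block across the lane's end, 80 mm wide and 45 mm tall above the bed, with two copper pads that meet the module's terminals.
- rail_left: Left guide rail (lane +y), fixed on the bed: bare aluminium angle, upright 4 mm thick, 20 mm tall above the bed, inner face at lane y = +44 mm from x = 0 to 205; mouth end bent outward over x = -25 to 0; foot 3 mm thick out to y = 66. Origin and axes as the lane's, 12 mm higher. The module must not touch it.
- rail_right: Right guide rail, mirror image of the left: inner face at lane y = -44 mm. Same origin as the left one. The module must not touch it.
- start_button_top (a point): Centre of the top face of the start button, the only push button: grey, round, 32 mm across, on a black base on top of the console at lane x = 285 mm, y = +45 mm; pressed straight down.
- start_button (a joint): Travel of the start button in m: 0 is up, 0.006 is fully down (about 5 N); it springs back.
- cover: Bystander: the removed module cover, a sheet-steel channel 142 x 70 x 32 mm lying open side down on the bench beside the lane; loose, leave alone.
- screw_jar: Bystander: clear round jar with a steel lid, 52 mm across, 62 mm tall, on the bench beside the right rail; loose, leave alone.
- wrench: Bystander: steel wrench 150 mm long, lying on the bench beside the right rail; loose, leave alone.
- screwdriver: Bystander: screwdriver lying on the bench beside the left rail; loose, leave alone.
- parts_tub: Bystander: small clear open tub 100 x 80 x 50 mm on the bench beside the left rail's far end; loose, leave alone.
- spacer: Bystander: brass spacer ring, 34 mm across with an 18 mm hole, 12 mm tall, lying on top of the console about 100 mm to the right of the start button; loose, leave alone.

How it is judged:
By the outcome, as a careful person would: the job done as asked, in the order asked, and still so for the second after the job is handed in, with the robot touching nothing.
It also fails if it takes over 72 s, if anything falls off the work surface, if the arm or the gripper's body presses on something with over 40 N, if the wrist force passes 120 N, or if a joint passes its speed limit or range.

## Working session

There is one attempt and no reset: what is moved stays moved. The work goes in short steps, each a Python script; the robot and the scene stay as the last script left them, time stands still between calls to the robot, and variables do not carry over. Pictures are saved under pics/ and viewed, at most 10 in all, crops included, and the job is handed in when it is done.

```bash
mkdir -p pics; ls; python3 - <<'E'
from bench import bot, imaging
import cv2,numpy as np
for n in("top","side"):
    cv2.imwrite(f"pics/{n}0.png",cv2.resize(imaging.capture(n),(800,600),interpolation=cv2.INTER_CUBIC))
    print(n,imaging.camera_model(n))
E
```

```text
pics
top {'K': array([[489.74202204,   0.        , 280.26764438],
       [  0.        , 489.74202204, 202.87335716],
       [  0.        ,   0.        ,   1.        ]]), 'position': array([ 424.30942556,   46.29154832, 1060.17106782]), 'rotation': array([ 0.14769543,  0.01495067, -1.54679962])}
side {'K': array([[537.8884228 ,   0.        , 280.51366019],
       [  0.        , 537.8884228 , 210.30833193],
       [  0.        ,   0.        ,   1.        ]]), 'position': array([365.01506685, 641.56943188, 887.70337659]), 'rotation': array([ 0.6642348 ,  0.00419315, -2.83319221])}
```

View pics/top0.png

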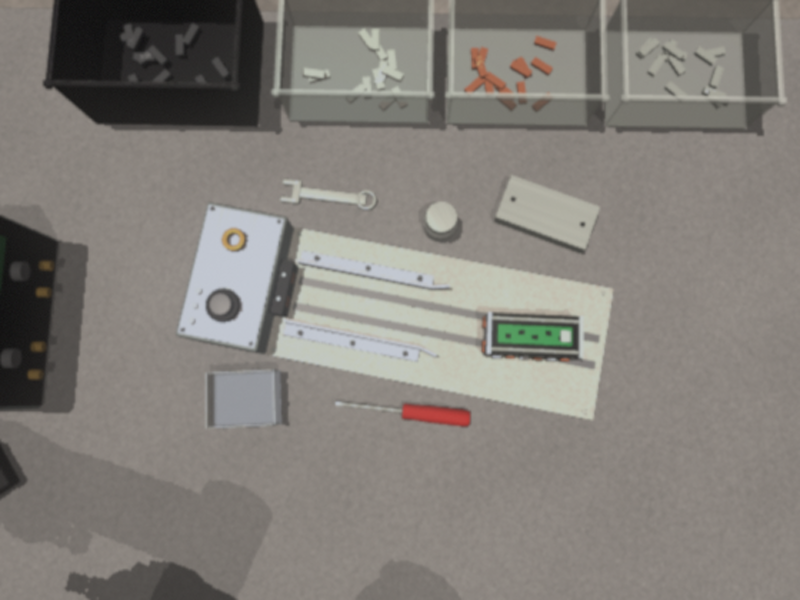

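View pics/side0.png

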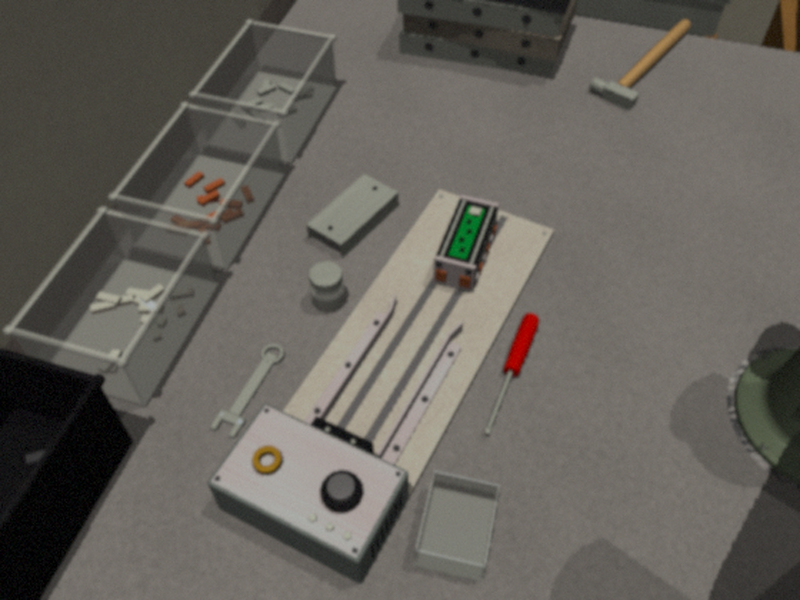

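The module sits on the infeed at the right of the top view (about 487–579, 313–357). The lane runs left to the console, and the button is at (219,304). I'll fit the lane from the bed and console corners, then zoom in on the module.

```bash
cat > h.py <<'E'
import numpy as np, cv2
from scipy.spatial.transform import Rotation as Ro
from scipy.optimize import least_squares
from bench import bot, solve_ik, imaging
def proj(name,P,cm=None):
    m=cm or imaging.camera_model(name); R=Ro.from_euler('xyz',m['rotation']).as_matrix()
    c=(np.atleast_2d(P)-m['position'])@R; c=c*[1,-1,-1]
    if name=='wrist':
        r=np.hypot(c[:,0],c[:,1]); th=np.arctan2(r,c[:,2]); q=c[:,:2]/r[:,None]*th[:,None]
    else: q=c[:,:2]/c[:,2:]
    K=m['K']; return q@K[:2,:2].T+K[:2,2]
def place(p,L):  # p=(x,y,yaw), z kept
    L=np.atleast_2d(np.array(L,float)); c,s=np.cos(p[2]),np.sin(p[2])
    return np.c_[p[0]+c*L[:,0]-s*L[:,1],p[1]+s*L[:,0]+c*L[:,1],L[:,2]]
def fit(obs,x0):  # obs: list of (cam,localpts,pixels)
    f=lambda p:np.concatenate([(proj(n,place(p,L))-np.array(q)).ravel() for n,L,q in obs])
    r=least_squares(f,x0,loss='soft_l1'); return r.x,r.fun.reshape(-1,2)
E
python3 - <<'E'
from h import *
C=[(225,-100,75),(225,100,75),(345,100,75),(345,-100,75)];B=[(-270,-100,12),(-270,100,12)]
k=.7
T=np.array([(291,219),(257,350),(180,333),(208,206),(612,289),(594,418)])*k
S=np.array([(267,406),(407,470),(357,556),(213,484),(440,191),(552,232)])*k
for o in ([('top',C+B,T)],[('side',C+B,S)],[('top',C+B,T),('side',C+B,S)]):
    p,r=fit(o,[450,0,1.5]); print(p.round(3),r.round(1).tolist())
ims=[]
for n,(cx,cy) in (('top',(373,235)),('side',(326,170))):
    im=np.mean([imaging.capture(n) for _ in range(4)],0).astype(np.uint8)
    cv2.imwrite(f'pics/{n}raw.png',im)
    ims.append(cv2.resize(im[cy-40:cy+40,cx-50:cx+50],None,fx=4,fy=4,interpolation=cv2.INTER_CUBIC))
cv2.imwrite('pics/mod.png',np.hstack(ims))
E
```

```text
[538.05   24.887   1.397] [[-1.7, -2.2], [0.4, 0.9], [-3.3, 1.2], [0.3, -4.0], [2.3, -0.8], [0.3, 1.4]]
[535.519  31.492  -4.886] [[-2.2, -3.0], [2.0, 1.3], [0.7, 6.2], [-6.0, -0.5], [-0.5, -2.1], [2.0, -2.0]]
[537.005  26.737   1.398] [[-2.7, -1.7], [-0.6, 1.6], [-4.3, 1.9], [-0.7, -3.3], [1.4, -0.5], [-0.5, 1.8], [-1.8, -5.4], [2.1, -1.5], [1.1, 3.0], [-5.3, -3.2], [-0.7, -3.6], [1.6, -3.7]]
```

View pics/mod.png

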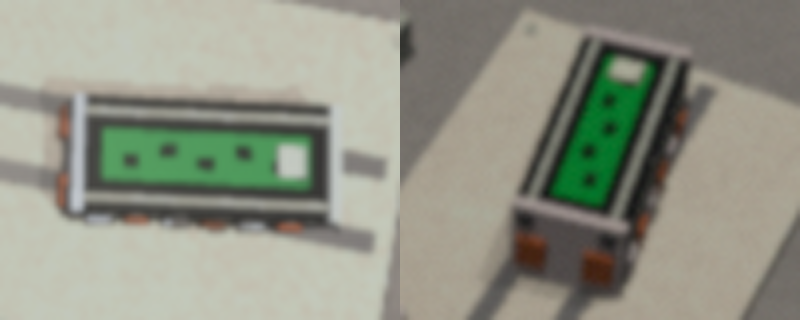

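```bash
cat > ov.py <<'E'
from h import *
M=[(70,-30,55+12),(70,30,67),(-70,-30,67),(-70,30,67)]
def overlay(im,n,L,m,cx,cy,w,h,f,cm=None,zm=12):
    o=cv2.resize(im[cy:cy+h,cx:cx+w],None,fx=f,fy=f,interpolation=cv2.INTER_CUBIC)
    def pl(pts,col,cl=True):
        q=((proj(n,pts,cm)-[cx,cy]+.5)*f-.5); cv2.polylines(o,[np.round(q*8).astype(np.int32)],cl,col,1,cv2.LINE_AA,3)
    pl(place(L,[(-270,-100,12),(-270,100,12),(235,100,12),(235,-100,12)]),(0,0,255))
    pl(place(L,[(225,-100,75),(345,-100,75),(345,100,75),(225,100,75)]),(0,0,255))
    for s in(1,-1):
        pl(place(L,[(0,44*s,32),(205,44*s,32),(205,48*s,32),(0,48*s,32)]),(255,0,255))
        pl(place(L,[(0,48*s,15),(205,48*s,15),(205,66*s,15),(0,66*s,15)]),(255,0,0))
    pl(place(L,[(205,-40,57),(205,40,57)]),(0,255,255),False)
    if m is not None: pl(place(m,[(70,-30,67),(70,30,67),(-70,30,67),(-70,-30,67)]),(255,255,0))
    return o
E
python3 - <<'E'
from ov import *
L=[537,26.7,1.398]
T=np.array([(74,93),(72,212),(342,106),(341,222)])/4+[323,195]-.4
S=np.array([(116,198),(229,228),(185,30),(291,48)])/4+[276,130]-.4
for o in ([('top',M,T)],[('side',M,S)],[('top',M,T),('side',M,S)]):
    m,r=fit(o,[450,-150,1.5]); print(m.round(3),r.round(1).tolist())
    c,s=np.cos(L[2]),np.sin(L[2]); d=m[:2]-L[:2]; print('lane',c*d[0]+s*d[1],-s*d[0]+c*d[1],np.degrees(m[2]-L[2]))
cv2.imwrite('pics/ov1.png',overlay(cv2.imread('pics/topraw.png'),'top',L,m,115,135,320,165,2.5))
cv2.imwrite('pics/ov2.png',overlay(cv2.imread('pics/sideraw.png'),'side',L,m,140,120,266,290,2))
E
```

```text
[ 511.943 -127.385    1.552] [[-1.0, 0.1], [-1.2, -0.1], [1.0, -0.3], [1.1, 0.3]]
lane -156.09877984975387 -1.8089599291682923 8.805291383016293
[ 511.016 -126.606    1.572] [[-0.5, 1.6], [0.0, 0.8], [0.0, -2.7], [0.5, -1.3]]
lane -155.49058782096918 -0.7620905804719733 9.977015152866102
[ 511.609 -127.276    1.561] [[-1.2, 0.6], [-1.2, 0.3], [0.9, -0.5], [1.2, 0.2], [-1.0, 1.1], [-0.6, 0.5], [0.2, -2.9], [0.6, -1.4]]
lane -156.0484276914678 -1.4613229655109627 9.310826758998362
```

View pics/ov1.png

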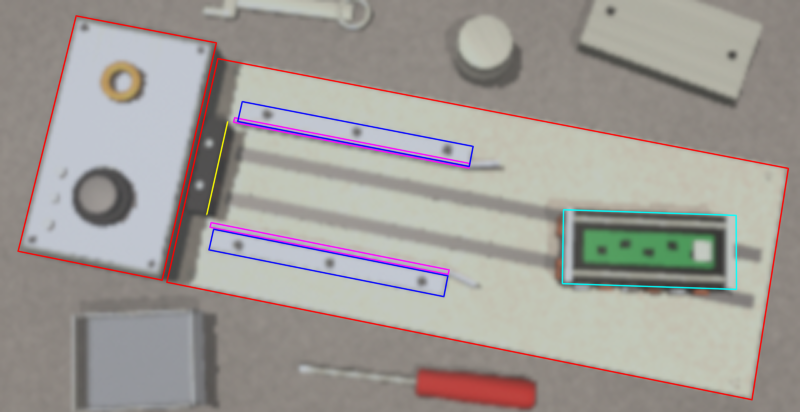

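View pics/ov2.png

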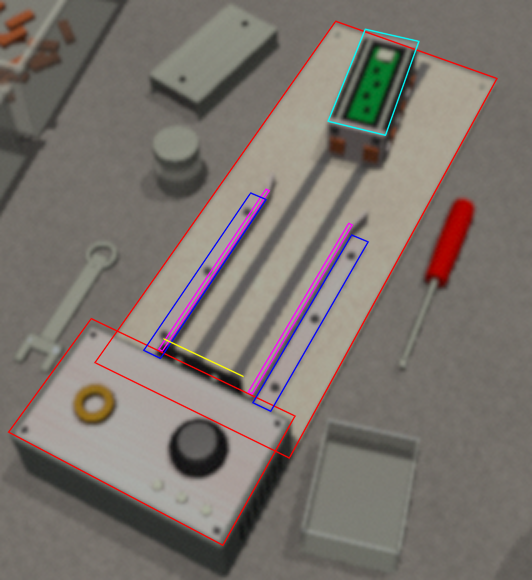

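```bash
cat >> h.py <<'E'
LANE=np.array([537,26.7,1.398])
def tolane(p):
    c,s=np.cos(LANE[2]),np.sin(LANE[2]); d=np.array(p[:2])-LANE[:2]
    return np.array([c*d[0]+s*d[1],-s*d[0]+c*d[1],np.degrees(p[2]-LANE[2])])
def back(name,px,z):
    return least_squares(lambda p:(proj(name,[(p[0],p[1],z)])-px).ravel(),[500,0]).x
def green(name,im,z=66):
    i=im.astype(int); m=((i[...,1]-i[...,2]>35)&(i[...,1]-i[...,0]>20)).astype(np.uint8)
    n,lab,st,ce=cv2.connectedComponentsWithStats(m); m=(lab==1+np.argmax(st[1:,4])).astype(np.uint8)
    c=max(cv2.findContours(m,0,2)[0],key=cv2.contourArea)
    pts=np.array([back(name,q,z) for q in c[:,0].astype(float)])
    (cx,cy),(w,h),a=cv2.minAreaRect(pts.astype(np.float32)); a=np.radians(a if w>h else a+90)
    a=(a)%np.pi
    return np.array([cx,cy,a]),(w,h)
E
python3 - <<'E'
from h import *
for n in('top','side'):
    g,s=green(n,cv2.imread(f'pics/{n}raw.png')); print(n,g,s,tolane(g))
for f in (0,np.pi):
    for y in (1.56,1.4): print(solve_ik([510,-240,150],[np.pi,0,y+f]),solve_ik([510,-240,25],[np.pi,0,y+f]),solve_ik([540,90,25],[np.pi,0,y+f]))
s=bot.get_state();print(s['orientation'],s['t'],s['contact_force']);w=imaging.camera_model('wrist');print(w['position'],w['rotation'])
E
```

```text
top [ 512.04620361 -126.73651886    1.54955482] (105.40824890136719, 27.013696670532227) [-155.44201376   -1.79934223    8.6834516 ]
side [ 510.70980835 -122.05062866    1.55373825] (107.74929809570312, 29.275115966796875) [-151.05568339    0.32283239    8.92314428]
[-0.57079429  0.41707856 -0.27726494  0.87645282  0.          1.01079837] [-0.57079429  0.5683585  -0.403142    0.59929583  0.          1.01079837] [ 0.03029851  0.54569907 -0.44787465  0.5772226   0.          1.61189117]
[-0.57079429  0.41707856 -0.27726494  0.87645282  0.          1.17079837] [-0.57079429  0.5683585  -0.403142    0.59929583  0.          1.17079837] [ 0.03029851  0.54569907 -0.44787465  0.5772226   0.          1.77189117]
[-0.57079429  0.41707856 -0.27726494  0.87645282  0.         -2.13079429] [-0.57079429  0.5683585  -0.403142    0.59929583  0.         -2.13079429] [ 0.03029851  0.54569907 -0.44787465  0.5772226   0.         -1.52970149]
[-0.57079429  0.41707856 -0.27726494  0.87645282  0.         -1.97079429] [-0.57079429  0.5683585  -0.403142    0.59929583  0.         -1.97079429] [ 0.03029851  0.54569907 -0.44787465  0.5772226   0.         -1.36970149]
[-3.14148939e+00 -3.16769397e-05  2.89375353e+00] 0.5 [-0.36154256  0.03904485 -0.16779925]
[ 70.76541362 549.1541981  374.82563034] [-2.61613390e-01 -7.58558396e-04  1.32340633e+00]
```

```bash
python3 - <<'E'
from h import *
m=np.array([511.8,-127,1.553])
o=[np.pi,0,m[2]]
P=lambda d,z:place(m,[(d,0,z)])[0]
bot.move_ptp(P(-70-11-35,150),o)
bot.grip(0.3)
bot.movel(P(-70-11-35,18),o,max_speed=120)
print(bot.get_state()['t'],bot.get_state()['contact_force'])
hit=bot.movel(P(-70-11+12,18),o,max_speed=20,threshold=1.5)
s=bot.get_state();d=(np.array(s['tcp_pos'])-[*m[:2],0]);print(hit,s['t'],d[0]*np.cos(m[2])+d[1]*np.sin(m[2]),s['contact_force'],s['opening'])
cm=imaging.camera_model('wrist');im=imaging.capture('wrist');print(cm)
cv2.imwrite('pics/w1.png',im);np.save('w1.npy',cm,allow_pickle=True)
import sys
E
cat >w.py <<'E'
from ov import *
def wov(fn,im,m,cm):
    o=cv2.resize(im,(800,600),interpolation=cv2.INTER_CUBIC)
    def pl(a,b,col):
        P=np.linspace(a,b,20); q=(proj('wrist',P,cm)+.5)/.7-.5
        cv2.polylines(o,[np.round(q).astype(np.int32)],False,col,1)
    L=LANE
    for s in(1,-1):
        for y,z in((44,12),(44,32)): e=place(L,[(0,y*s,z),(205,y*s,z)]);pl(*e,(255,0,255))
        e=place(L,[(-270,100*s,12),(235,100*s,12)]);pl(*e,(0,0,255))
    q=place(m,[(70,-30,67),(70,30,67),(-70,30,67),(-70,-30,67)])
    for i in range(4): pl(q[i],q[(i+1)%4],(255,255,0))
    cv2.imwrite(fn,o)
E
python3 -c "
from w import *
wov('pics/w1o.png',cv2.imread('pics/w1.png'),[511.8,-127,1.553],np.load('w1.npy',allow_pickle=True).item())"
```

```text
5.3833 [ 0.77617222 -0.1193296  -0.7878107 ]
True 6.9583 -81.39133609872584 [0.60494848 0.22147628 0.8181176 ] 0.29858564941959265
{'K': array([[325.1922621 ,   0.        , 279.96636341],
       [  0.        , 325.1922621 , 204.92668715],
       [  0.        ,   0.        ,   1.        ]]), 'position': array([ 510.48998387, -143.12432721,  161.2815922 ]), 'rotation': array([-2.61092757e-01,  2.17763978e-04, -1.71918666e-02])}
```

View pics/w1o.png

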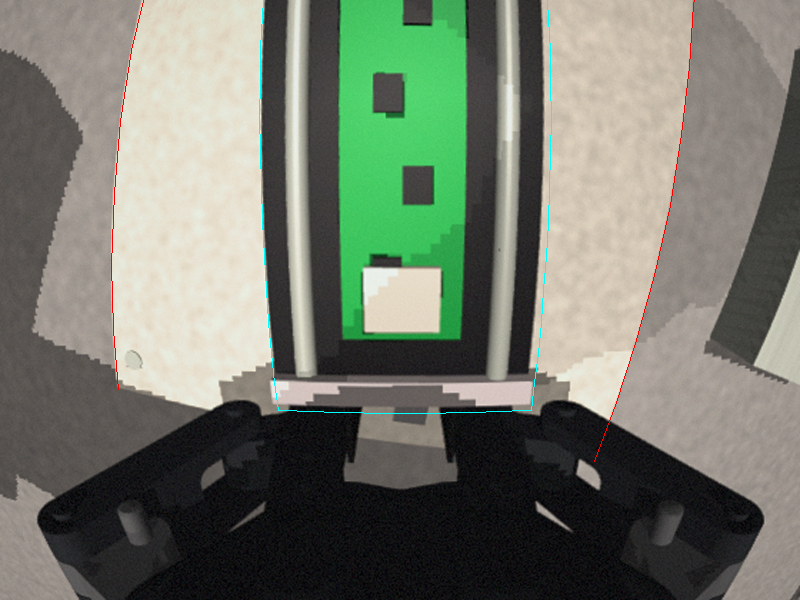

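```bash
cat >> w.py <<'E'
def push(x,y,th,sp=30,thr=None,dx=-81.2):
    p=place(LANE,[(x,y,18)])[0]; a=LANE[2]+th
    return bot.movel(place([p[0],p[1],a],[(dx,0,18)])[0],[np.pi,0,a],max_speed=sp,threshold=thr)
E
python3 - <<'E'
from w import *
x0,y0,t0,R=-156,-1.6,np.radians(8.9),180
for t in t0*np.array([.75,.5,.25,0]):
    push(x0+R*(np.sin(t0)-np.sin(t)),y0+R*(np.cos(t)-np.cos(t0)),t,20); 
print(bot.get_state()['contact_force'])
y=y0+R*(1-np.cos(t0))
push(-95,y,0,25)
s=bot.get_state();print(y,s['t'],s['contact_force'])
cm=imaging.camera_model('wrist');im=imaging.capture('wrist')
m=[*place(LANE,[(-95,y,0)])[0][:2],LANE[2]]
wov('pics/w2o.png',im,m,cm)
E
```

```text
[-0.45439218 -0.85135729 -0.34939785]
0.5672241615099618 10.6 [-0.55823141 -3.25349246 -0.85397136]
```

View pics/w2o.png

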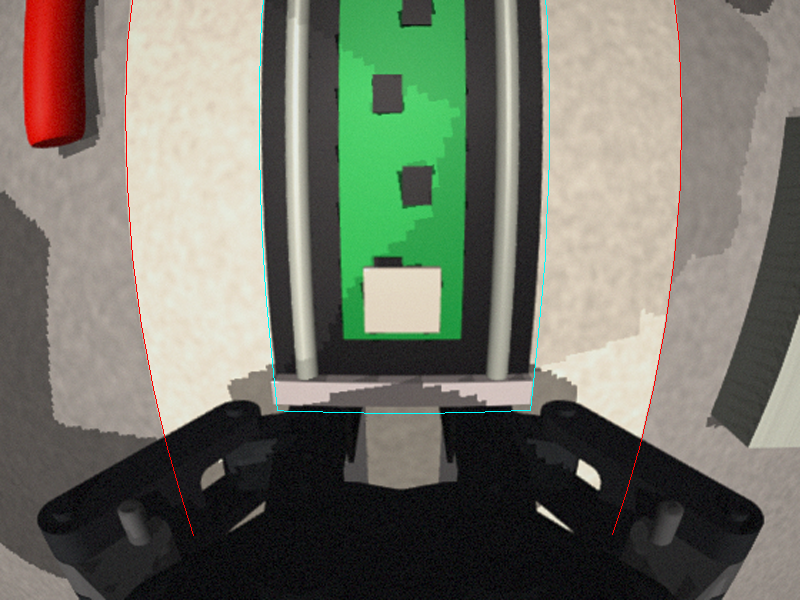

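```bash
python3 - <<'E'
from w import *
y=.57
print(push(20,y,0,30,6)); print(push(124,y,0,30,6))
s=bot.get_state();print(s['t'],s['contact_force'])
cm=imaging.camera_model('wrist');im=imaging.capture('wrist')
m=[*place(LANE,[(124,y,0)])[0][:2],LANE[2]]
wov('pics/w3o.png',im,m,cm)
E
```

```text
False
False
18.25 [-1.27831699 -5.42451554 -0.2295768 ]
```

View pics/w3o.png

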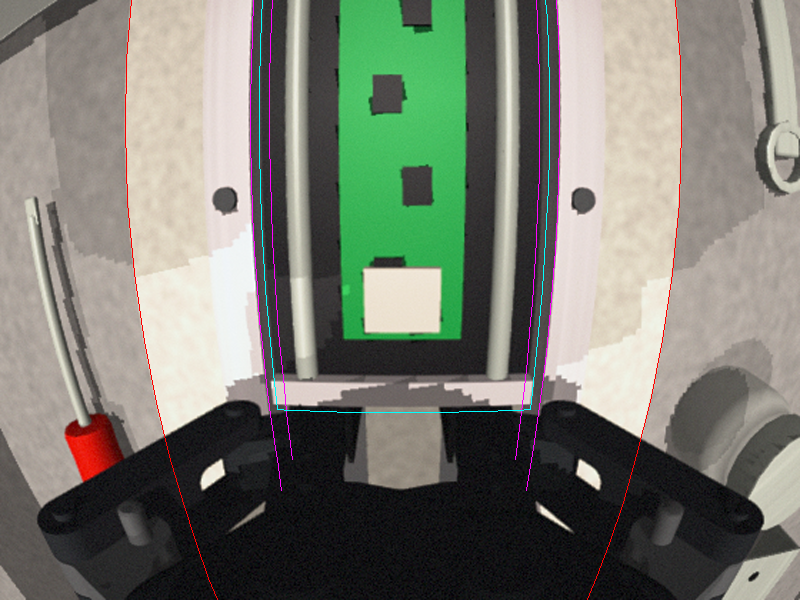

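```bash
python3 - <<'E'
from w import *
y=.57
h=push(145,y,0,12,8)
s=bot.get_state();print(h,s['t'],s['contact_force'],tolane([*s['tcp_pos'][:2],LANE[2]])+[81.2,0,0])
push(95,y,0,40)
t=np.array(bot.get_state()['tcp_pos']); bot.movel([t[0],t[1],170],max_speed=150)
b=place(LANE,[(285,45,0)])[0]; bot.move_ptp([b[0],b[1],170],[np.pi,0,LANE[2]]); bot.grip(0)
print(bot.get_state()['t'])
for z in(90,95,100): print(z,tolane([*back('top',np.array([219,304])*.7,z),0])[:2],tolane([*back('side',np.array([341,487])*.7,z),0])[:2])
im=imaging.capture('top');g,sz=green('top',im);print(tolane(g),sz)
im2=imaging.capture('side');
try: print(tolane(green('side',im2)[0]))
except Exception as e: print(e)
m=[*place(LANE,[(135,y,0)])[0][:2],LANE[2]]
a=overlay(im2,'side',LANE,m,140,180,266,230,3)[:600]
wr=cv2.imwrite('pics/f1.png',a)
E
```

```text
True 19.3083 [ 0.29917559  0.01466369 -0.38372925] [133.46737818   1.0050226    0.        ]
22.9833
90 [288.21450496  44.59900957] [287.28511273  45.8667537 ]
95 [286.72873361  44.95864657] [289.09566595  47.30385546]
100 [285.24296226  45.31828357] [290.90621913  48.74095723]
[128.81859056   0.40975731   0.28792852] (95.13739013671875, 27.318132400512695)
[125.4798555    2.23817616  -0.59032923]
```

View pics/f1.png

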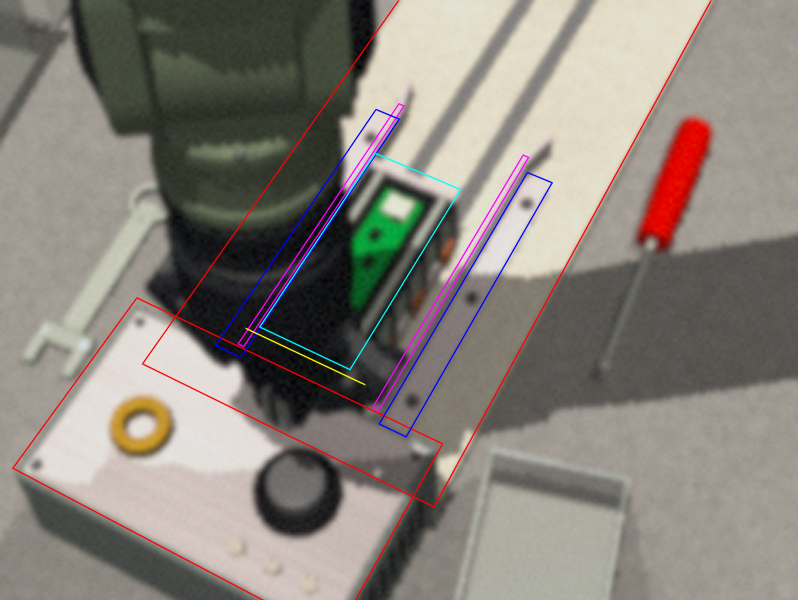

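The gripper hides the contact gap in this view. I'll push again with a firmer limit to confirm the module is seated.

```bash
python3 - <<'E'
from w import *
y=.8
o=[np.pi,0,LANE[2]]
bot.grip(0.3)
p=place(LANE,[(95-81.2,y,170)])[0]; bot.move_ptp(p,o); bot.movel([p[0],p[1],18],max_speed=120)
push(129,y,0,40)
X=lambda:tolane([*bot.get_state()['tcp_pos'][:2],LANE[2]])[:2]+[81.2,0]
h=push(146,y,0,6,15); print(h,X(),bot.get_state()['contact_force'])
for i in range(3):
    x=X()[0]; h=push(x+1.5,y,0,3,15); bot.dwell(.1); print(h,X(),bot.get_state()['contact_force'],bot.get_state()['t'])
E
```

```text
True [133.27231595   1.19392517] [ 0.09942017 -0.97308306 -0.64064455]
False [133.67791162   1.47714434] [-1.31617693 -4.77184159 -2.17742001] 29.325
False [133.64071454   1.49131782] [-1.25962362 -6.43211063 -2.62476509] 29.7083
False [133.65984713   1.46113623] [-1.60821759 -5.98963478 -2.30890705] 30.0583
```

```bash
python3 - <<'E'
from w import *
y=1.4
push(100,y,0,40)
t=np.array(bot.get_state()['tcp_pos']); bot.movel([t[0],t[1],150],max_speed=150)
p=place(LANE,[(140,0,150)])[0]; bot.movel(p,max_speed=150); bot.dwell(.2)
cm=imaging.camera_model('wrist');im=imaging.capture('wrist');cv2.imwrite('pics/w4.png',im)
a=proj('wrist',place(LANE,[(205,0,40),(285,45,98)]),cm).astype(int);print(a,bot.get_state()['t'])
np.save('w4.npy',cm,allow_pickle=True)
x,yy=a[0]; c=im[max(0,yy-130):yy+120,max(0,x-160):x+160];print(max(0,x-160),max(0,yy-130))
cv2.imwrite('pics/w4c.png',cv2.resize(c,None,fx=2.4,fy=2.4,interpolation=cv2.INTER_CUBIC))
E
```

```text
[[280 119]
 [207  -3]] 33.325
120 0
```

View pics/w4c.png

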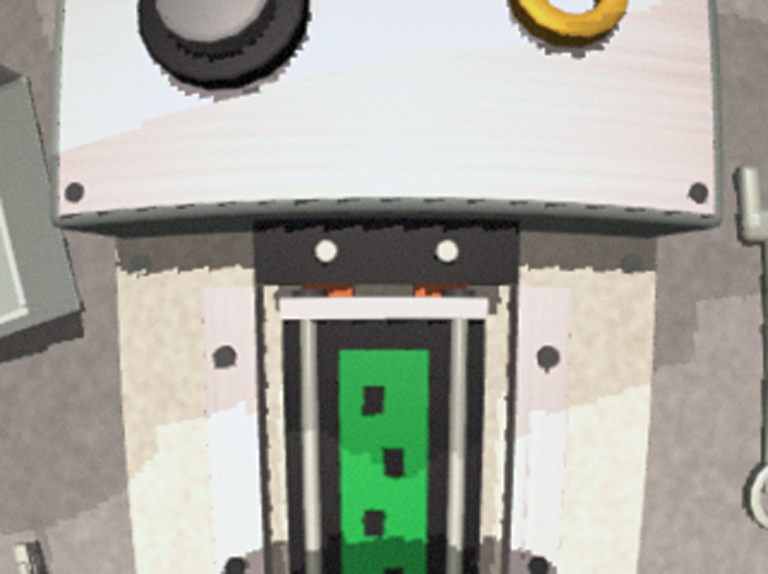

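The module is seated square: its terminals meet the pads just below the black head (row ~290), with clear gaps to both rails. Next, the button.

```bash
python3 - <<'E'
from w import *
o=[np.pi,0,LANE[2]]
bot.grip(0)
b=place(LANE,[(285.5,44.5,150)])[0]
bot.movel(b,o,max_speed=120); bot.movel([b[0],b[1],118],o,max_speed=80)
S=bot.get_state
h=bot.movel([b[0],b[1],78],o,max_speed=10,threshold=2.5);print('touch',h,S()['tcp_pos'],S()['contact_force'])
h=bot.movel([b[0],b[1],76],o,max_speed=8,threshold=14);print('bottom',h,S()['tcp_pos'],S()['contact_force'])
z=S()['tcp_pos'][2]
bot.movel([b[0],b[1],z-1.5],o,max_speed=5,threshold=25); bot.dwell(.3);print(S()['tcp_pos'],S()['contact_force'],S()['t'])
E
```

```text
touch True [542.28411361 315.61711385  94.40295303] [ 1.59483999 -0.06291378  3.07314991]
bottom True [542.28471937 315.61566126  91.10452947] [-0.47527945 -0.92096626  4.67895773]
[542.29284952 315.63040165  90.93803519] [-1.61828085 -1.16700505 12.07289016] 39.7667
```

```bash
python3 - <<'E'
from w import *
t=bot.get_state()['tcp_pos']; bot.movel([t[0],t[1],190],max_speed=100)
p=place(LANE,[(285,150,230)])[0]
bot.move_ptp(p,[np.pi,0,LANE[2]]); bot.dwell(.3)
for n in('top','side'):
    try:g,s=green(n,imaging.capture(n));print(tolane(g),s)
    except Exception as e: print(n,e)
print(bot.get_state()['t'],bot.sign_off())
E
```

```text
[134.15186994   0.35467639  -0.1717425 ] (104.83220672607422, 27.174631118774414)
[137.68285922   2.23744471  -0.40481287] (108.26258087158203, 30.080564498901367)
the job is handed in; nothing more can be done
41.8417 None
```

The module is against the contact head, square and clear of both rails in the final views. The start button went down to its hard stop, the arm drew back, and I handed the job in at 41.8 s.

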